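Put the strap splitter in gear

ROBOT

A 7-joint arm with a two-finger parallel gripper is mounted at the origin on the work surface. World frame = base frame: x ahead of the robot, y to its left, z up, the work surface at z = 0. Lengths are in m, angles in rad, forces in N, time in s.
With the tool pointing down it reaches from about 0.375 to 0.925 m from the base axis. Payload 3.1 kg.
Tool frame: the origin (TCP) lies midway between the tips of the shut fingers; the grasp point (between the pads) lies 19 mm behind it (hold_point_z is the z of the grasp point in the tool frame, in m); z points along the fingers, y is the direction in which the jaws open and shut (so a half turn about z gives the same grasp; the last joint's range is limited). The gripper opens to 85 mm and grips with 20 to 120 N. Pads are 22 mm wide; open, the fingers measure 114 mm over their backs; the gripper's body (76 mm by 85 mm) begins 54 mm behind the grasp point. The pads swing forward as they close: fully open they stand 13 mm farther back than shut.
Start: joints at [-1.24, 0.383, 0.044, 1.598, -0.018, 1.161, -0.05], TCP at [0.27, 0.591, 0.231] pointing down, gripper open.
Joint ranges: [-2.61, 2.61], [-0.41, 2.15], [-1.48, 1.57], [0, 2.5], [-1.57, 4.71], [0.05, 1.97], [-2.85, 2.85]. Speed limits (rad/s): [2.79, 2.79, 3.14, 3.14, 3.14, 3.14, 3.14].

INTERFACE

Orientations are given as a 3x3 rotation matrix whose columns are the frame's x, y, z axes.
In Python, from rig import sense, snapshot, finish_job, hold_point_z gives the robot as it stands.
- The arm moves only by the shell command python3 -m inch 'ROWS'. ROWS is JSON, a list of rows, each a list of 3 entries, a list of its own where there are three numbers: the shift along the tool's x, y, z each as a share of 50 mm, from -1 to 1, then the turn, a rotation vector about the tool's x, y, z each as a share of 4 degrees, from -1 to 1, then the closure, from -1 (fully open) to 1 (shut). A call has 1 to 10 rows; each row shifts and turns the commanded pose from where the row before left it, along the tool's axes as they then stand; what a row does not reach is not made up. A row lasts 1/8 s, in which the tool goes at most 62.5 mm and 10.7 degrees, less where a joint would pass 70% of its speed; a pose out of reach is approached as far as the arm can. A call with a number of a shift or a turn outside -1 to 1 is refused whole. A call with a gripper value outside its range is refused whole. The fingers move at their own pace and stop on an object; the grip force is fixed at half the most. Time passes only in rows, so rows that do not move let the fingers close. It gives the time, the measured TCP pose, the force and the opening at its end, in the units of the state.
- sense(): the state, without advancing time (a new reading comes with each control period).
- snapshot(name): name is "scene" or "side" or "wrist"; returns a dict with "color" (384x512x3 uint8, blue, green, red), "z_map" (384x512 float32, m along the optical axis (not along the pixel's ray), 0 where there is no reading), "fov_y" (degrees; the focal length in pixels is half the picture's height over the tangent of half this angle, whatever the lens; pixels are square), "cx", "cy" (the principal point, pixels), "R" (3x3) and "t" (3): a world point X has camera coordinates R X + t. Camera axes: x right, y down, z forward; pixel columns grow to the right and rows downward; lengths in m; the calibration is good to about 2 mm. A picture is of the moment at which its call begins.
- finish_job(): hands the job in, once; it reports no verdict.
The state is a dict: "time_s": time; "joint_pos": joint angles; "qvel": joint speeds; "effort": joint torques, N m; "tcp_pos": TCP position; "orientation": TCP orientation; "force": force on the tool from outside, world axes, zero at the start; "wrist_torque": the same for the moment, N m; "gripper_width": finger opening in m.
Only numpy, scipy, OpenCV 4.12 (cv2) and the standard library are available. Lean on these libraries where they do the work, as an engineer would, in place of code of your own. Each camera call takes 0.05 s, during which the arm holds its last target. There are 200 camera calls.

TASK

Put the strap splitter in gear: move its red-knobbed shift lever across the neutral slot of the H-shaped gate to the side marked by the green disc, then push it forward, fully home in the slot end nearest the green disc, and let go. Leave the blue-knobbed lever of the other machine as it stands.

Things in the scene. Friction and masses are not known exactly. Their poses are not given: they have to be found in the camera images.
- red_knob (a point): centre of the red ball, 36 mm across, on top of the splitter's shift lever: grip or push here. A 10 mm stem swings about a pivot 170 mm below the ball (10 mm above the table, under the gate's middle); upright, the ball is 180 mm above the table, 70 above the gate plate. Starts in neutral, up to 15 mm left or right of the middle. Friction holds it where left: about 3 N moves it. Frame tilts with it.
- splitter: grey machine 200 x 170 x 110 mm with the red lever; rollers 105 mm high on its far side; fixed. Origin on the table under the middle of its H gate; x forward (to rollers and discs, turned up to 0.35 rad), y left, z up. In this frame the ball's neutral slot is x = 0, y -32 to 32 mm (stop 4 mm beyond); slots at y = 32 and -32 run to x = 42 (end stop) and -42. Side play 6 mm, rounded entries.
- green_disc: green disc, 28 mm across, 3 mm thick, fixed on the aluminium gate plate beyond the forward end of the slot to use: at x = 74, y = 32 or -32 mm in the splitter's frame (a yellow disc marks the other slot). Origin: centre of its underside, 110 mm above the table; z up.
- blue_knob (a point): centre of the blue ball, 36 mm across, on the same kind of lever of the other, similar machine, at least 250 mm away: to be left alone.

How it is judged:
On the way:
1. the red lever has been moved across the neutral slot to the green disc's side (y of red_knob in the frame of green_disc between -0.012 and 0.012 m and x of red_knob in the frame of splitter between -0.02 and 0.02 m).
At the end, for the whole second after the job is handed in: The red ball is in the forward slot end on the green disc's side, within 10 mm of the end stop (x above 32 mm of 42 mm in the splitter's frame) and within 12 mm of the disc's y; the blue ball is within 10 mm of where it started (x of red_knob in the frame of splitter above 0.032 m and y of red_knob in the frame of green_disc between -0.012 and 0.012 m and distance of blue_knob from where it was at the start of the episode below 0.01 m); the robot touches nothing.
It fails at once if the blue-knobbed lever is shifted by more than 15 mm (distance of blue_knob from where it was at the start of the episode above 0.015 m).
It also fails if it takes over 29 s, if anything falls off the work surface, if the arm or the gripper's body presses on something with over 40 N, if the wrist force passes 120 N, or if a joint passes its speed limit or range.

## Working session

There is one attempt and no reset: what is moved stays moved. The work goes in short steps, Python scripts to look and compute and a shell command to move; the robot and the scene stay as the last step left them, time stands still between calls to the robot, and variables do not carry over. Pictures are saved under pics/ and viewed, about 8 in all and at most 12, crops included, and the job is handed in when it is done.

```bash
mkdir -p pics; cat > h.py <<'E'
import numpy as np, cv2
from rig import sense, snapshot, finish_job, hold_point_z
def cloud(s):
    f=s["color"].shape[0]/2/np.tan(np.radians(s["fov_y"])/2)
    z=s["z_map"];v,u=np.indices(z.shape)
    P=np.dstack([(u-s["cx"])/f*z,(v-s["cy"])/f*z,z])
    W=(P-s["t"])@s["R"]
    W[z==0]=np.nan
    return W
def masks(s):
    h=cv2.cvtColor(s["color"],cv2.COLOR_BGR2HSV);H,S,V=[h[...,i].astype(int) for i in range(3)]
    b=(S>120)&(V>60)
    return dict(red=b&((H<8)|(H>172)),green=b&(H>45)&(H<85),blue=b&(H>100)&(H<130),yellow=b&(H>20)&(H<35))
def blobs(s,minA=15):
    W=cloud(s)
    for k,m in masks(s).items():
        n,l,st,c=cv2.connectedComponentsWithStats(m.astype(np.uint8))
        for i in range(1,n):
            if st[i,4]>=minA: 
                p=W[l==i]; print(k,"px",c[i].round(),"A",st[i,4],"med",np.nanmedian(p,0).round(4),"max",np.nanmax(p,0).round(4),"min",np.nanmin(p,0).round(4))
E
python3 - <<'E'
from h import *
a=[]
for n in("scene","side"):
    s=snapshot(n);print(n,"cam",(-s["R"].T@s["t"]).round(3));blobs(s);a.append(s["color"])
cv2.imwrite("pics/a.png",cv2.resize(np.vstack(a),(448,672))[:600] if 0 else cv2.resize(np.hstack(a),(800,300)))
print(hold_point_z); st=sense();print(st["orientation"].round(3),st["time_s"],st["gripper_width"],st["tcp_pos"])
E
```

```text
scene cam [ 0.77  -0.602  0.664]
red px [450. 101.] A 95 med [0.8614 0.4134 0.1222] max [0.8713 0.4519 0.1331] min [0.856  0.3716 0.0976]
red px [451. 129.] A 113 med [0.8686 0.2986 0.1226] max [0.8786 0.3392 0.1318] min [0.8637 0.2612 0.0989]
red px [178. 232.] A 449 med [ 0.5107 -0.2069  0.191 ] max [ 0.5235 -0.1881  0.2   ] min [ 0.4921 -0.2179  0.1734]
red px [ 34. 297.] A 20 med [ 0.2451 -0.2667  0.0025] max [ 0.2528 -0.2582  0.0042] min [ 0.2393 -0.2709  0.0008]
red px [ 34. 305.] A 45 med [ 0.2571 -0.2816  0.0029] max [ 0.2677 -0.2605  0.0045] min [ 0.2481 -0.2921  0.0006]
red px [ 26. 300.] A 17 med [ 0.2374 -0.2758  0.0028] max [ 0.2441 -0.2698  0.0051] min [ 0.2316 -0.2849 -0.0004]
red px [ 17. 303.] A 23 med [ 0.227  -0.2865  0.0028] max [ 0.2367 -0.28    0.0045] min [ 0.2181 -0.2923  0.    ]
red px [  4. 305.] A 30 med [ 0.2103 -0.2969  0.0028] max [ 0.2169 -0.285   0.0049] min [ 2.050e-01 -3.054e-01 -1.000e-04]
red px [ 12. 311.] A 15 med [ 0.2304 -0.3009  0.0029] max [ 0.2399 -0.2967  0.0051] min [ 0.223  -0.3058  0.0014]
red px [ 22. 314.] A 25 med [ 0.2501 -0.3007  0.
[... 1451 characters left out ...]
  ]
green px [130.  39.] A 800 med [0.4881 0.7639 0.0992] max [0.5533 0.8111 0.2425] min [0.433  0.7    0.0141]
green px [159.  60.] A 221 med [0.5706 0.7749 0.0205] max [0.5973 0.8375 0.0444] min [0.5378 0.7211 0.0135]
green px [298. 246.] A 89 med [ 0.5864 -0.1755  0.1131] max [ 0.5994 -0.1623  0.116 ] min [ 0.5747 -0.1871  0.1098]
blue px [186. 119.] A 146 med [0.494  0.2127 0.1901] max [0.5112 0.2308 0.2006] min [0.4797 0.2024 0.1746]
yellow px [307. 273.] A 121 med [ 0.5715 -0.2371  0.1133] max [ 0.585  -0.2226  0.1165] min [ 0.5587 -0.2495  0.1103]
-0.0187
[[-0.91   0.416 -0.001]
 [ 0.416  0.91  -0.002]
 [-0.    -0.002 -1.   ]] 0.1 0.08496262562654124 [0.26987339 0.59037138 0.23000061]
```

View pics/a.png

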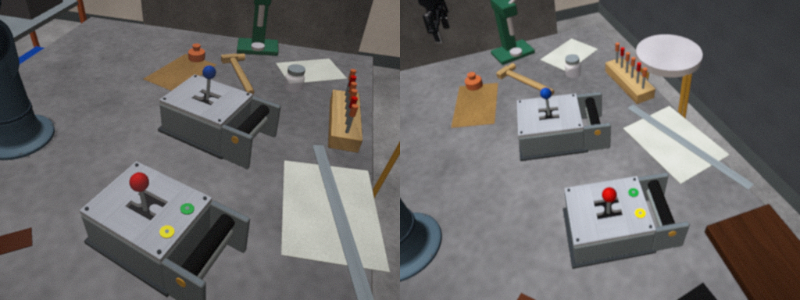

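The scene shows the red-lever splitter in front, with the green disc on its left (+y) at scene px (239,267) and the yellow one at (213,296). The blue lever's machine sits well away at about (0.50, 0.22). I'll turn and raise the tool first, then fit the ball.

```bash
python3 -m inch '[[[0,0,-0.8],[0,0,-0.9],-1],[[0,0,-0.8],[0,0,-0.9],-1],[[0,0,-0.8],[0,0,-0.9],-1]]'
cat >> h.py <<'E'
from scipy.optimize import least_squares
g=np.array([.5873,-.1763]);ye=np.array([.5722,-.2377])
Y=(g-ye)/np.linalg.norm(g-ye);X=np.array([Y[1],-Y[0]]);O=(g+ye)/2-.074*X
def ball(c="red",near=(0.5077,-0.1894),R=.018):
    out=[]
    for n in("scene","side"):
        s=snapshot(n);W=cloud(s);p=W[masks(s)[c]];p=p[(np.hypot(*(p[:,:2]-near).T)<.09)&(p[:,2]>.14)]
        if len(p)<30: print(n,"few",len(p));continue
        cam=-s["R"].T@s["t"];m=np.median(p,0);x0=m+(m-cam)/np.linalg.norm(m-cam)*.012
        q=least_squares(lambda c:np.linalg.norm(p-c,axis=1)-R,x0,loss="soft_l1",f_scale=.001).x;out.append(q)
        print(n,c,q.round(4),"splitter xy",((q[:2]-O)@X).round(4),((q[:2]-O)@Y).round(4))
    return np.mean(out,0)
def rel(target):
    st=sense();R=np.array(st["orientation"]);print("tcp",np.round(st["tcp_pos"],4),"F",np.round(st["force"],1),"w",round(st["gripper_width"],4),"t",st["time_s"])
    print("shift needed of TCP in tool axes (units of 50mm)",(R.T@(np.array(target)-st["tcp_pos"])/.05).round(3))
    print("tool y vs splitter y deg",np.degrees(np.arctan2(*(R[:2,1]@np.c_[X,Y]))).round(2))
E
python3 - <<'E'
from h import *
print(O,X,Y)
b=ball();ball("blue",(.5,.21));rel([b[0],b[1],.30]);
E
```

```text
time_s: 0.48
tcp_pos: [0.2701, 0.5907, 0.3515]
orientation: [[-0.972, 0.236, -0.001], [0.236, 0.972, -0.002], [0.0, -0.002, -1.0]]
force: [0.5, 1.0, -0.3]
gripper_width: 0.0857
[ 0.50789114 -0.18932787] [ 0.97106568 -0.23881257] [0.23881257 0.97106568]
scene red [ 0.5051 -0.1983  0.1801] splitter xy -0.0006 -0.0093
side red [ 0.5052 -0.198   0.1802] splitter xy -0.0006 -0.0091
scene blue [0.4973 0.2226 0.1799] splitter xy -0.1086 0.3975
side blue [0.4971 0.2228 0.1802] splitter xy -0.1089 0.3976
tcp [0.2704 0.5913 0.3517] F [-0.7  0.5 -0.4] w 0.0854 t 0.675
shift needed of TCP in tool axes (units of 50mm) [ -8.326 -14.214   1.019]
tool y vs splitter y deg -0.02
```

```bash
python3 -m inch '[[[-0.55,-0.95,0],[0,0,0],-1],[[-0.55,-0.95,0],[0,0,0],-1],[[-0.55,-0.95,0],[0,0,0],-1],[[-0.55,-0.95,0],[0,0,0],-1],[[-0.55,-0.95,0],[0,0,0],-1],[[-0.55,-0.95,0],[0,0,0],-1],[[-0.55,-0.95,0],[0,0,0],-1],[[-0.55,-0.95,0],[0,0,0],-1],[[-0.55,-0.95,0],[0,0,0],-1],[[-0.55,-0.95,0],[0,0,0],-1]]'
python3 -m inch '[[[-0.55,-0.95,0.1],[0,0,0],-1],[[-0.55,-0.95,0.2],[0,0,0],-1],[[-0.55,-0.95,0.3],[0,0,0],-1],[[-0.55,-0.95,0.4],[0,0,0],-1],[[-0.55,-0.9,0],[0,0,0],-1],[[0,0,0],[0,0,0],-1],[[0,0,0],[0,0,0],-1]]'
python3 - <<'E'
from h import *
rel([.5052,-.1982,.180-.0187])
E
```

```text
time_s: 1.92
tcp_pos: [0.4232, 0.0623, 0.3491]
orientation: [[-0.971, 0.238, -0.003], [0.238, 0.971, -0.001], [0.003, -0.002, -1.0]]
force: [-0.0, 0.2, 0.3]
gripper_width: 0.0853
time_s: 2.8
tcp_pos: [0.5009, -0.1956, 0.2995]
orientation: [[-0.971, 0.238, -0.004], [0.238, 0.971, 0.001], [0.004, -0.0, -1.0]]
force: [-0.2, 0.8, -0.0]
gripper_width: 0.0854
tcp [ 0.5009 -0.1956  0.2995] F [-0.2  0.8 -0. ] w 0.0854 t 2.8
shift needed of TCP in tool axes (units of 50mm) [-0.107 -0.03   2.764]
tool y vs splitter y deg -0.03
```

```bash
python3 -m inch '[[[-0.1,-0.03,0.7],[0,0,0],-1],[[0,0,0.7],[0,0,0],-1],[[0,0,0.7],[0,0,0],-1],[[0,0,0.7],[0,0,0],-1],[[0,0,0],[0,0,0],-1],[[0,0,0],[0,0,0],1],[[0,0,0],[0,0,0],1],[[0,0,0],[0,0,0],1],[[0,0,0],[0,0,0],1],[[0,0,0],[0,0,0],1]]'
python3 - <<'E'
from h import *
rel([.5052,-.1982,.180-.0187]);ball()
s=snapshot("scene");cv2.imwrite("pics/b.png",cv2.resize(s["color"][130:330,80:300],None,fx=2.5,fy=2.5))
E
```

```text
time_s: 4.05
tcp_pos: [0.508, -0.1994, 0.1631]
orientation: [[-0.971, 0.238, 0.003], [0.238, 0.971, 0.0], [-0.003, 0.001, -1.0]]
force: [-1.1, 1.3, 6.2]
gripper_width: 0.0334
tcp [ 0.508  -0.1994  0.1631] F [-1.1  1.3  6.2] w 0.0334 t 4.05
shift needed of TCP in tool axes (units of 50mm) [0.06  0.01  0.035]
tool y vs splitter y deg -0.06
scene red [ 0.5049 -0.1988  0.1805] splitter xy -0.0006 -0.0099
side red [ 0.4842 -0.2074  0.2037] splitter xy -0.0187 -0.0232
```

View pics/b.png

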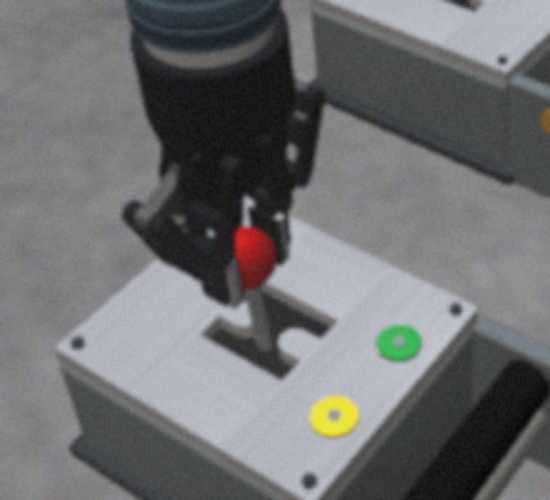

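Grasp is on the ball at (255,255) in the crop, with the stem in neutral. Next I shift across to +y.

```bash
python3 -m inch '[[[0,0.1,0.06],[0,0,0],1],[[0,0.15,0.02],[0,0,0],1],[[0,0.15,0.01],[0,0,0],1],[[0,0.15,0.01],[0,0,0],1],[[0,0.15,0.02],[0,0,0],1],[[0,0.12,0.02],[0,0,0],1],[[0,0,0],[0,0,0],1],[[0,0,0],[0,0,0],1]]'
python3 - <<'E'
from h import *
p=O+.032*Y;rel([*p,.158]);ball()
E
```

```text
time_s: 5.2
tcp_pos: [0.5187, -0.1667, 0.1587]
orientation: [[-0.971, 0.239, 0.007], [0.239, 0.971, -0.01], [-0.009, -0.008, -1.0]]
force: [-2.4, -5.4, 14.0]
gripper_width: 0.0332
tcp [ 0.5187 -0.1667  0.1587] F [-2.4 -5.4 14. ] w 0.0332 t 5.2
shift needed of TCP in tool axes (units of 50mm) [0.102 0.149 0.011]
tool y vs splitter y deg 0.03
scene red [ 0.515  -0.1658  0.1791] splitter xy 0.0013 0.0246
side red [ 0.4946 -0.1718  0.2037] splitter xy -0.0171 0.0139
```

```bash
python3 -m inch '[[[0.05,0.1,0],[0,0,0],1],[[0,0.1,0],[0,0,0],1],[[0,0,0],[0,0,0],1],[[0,0,0],[0,0,0],1]]'
python3 - <<'E'
from h import *
p=O+.032*Y;rel([*p,.158]);ball()
E
```

```text
time_s: 5.8
tcp_pos: [0.519, -0.158, 0.1582]
orientation: [[-0.971, 0.24, 0.008], [0.24, 0.971, -0.014], [-0.011, -0.011, -1.0]]
force: [-0.8, -8.7, 8.7]
gripper_width: 0.033
tcp [ 0.519  -0.158   0.1582] F [-0.8 -8.7  8.7] w 0.033 t 5.8
shift needed of TCP in tool axes (units of 50mm) [ 0.067 -0.021  0.003]
tool y vs splitter y deg 0.07
scene red [ 0.517  -0.1576  0.1778] splitter xy 0.0013 0.0329
side red [ 0.4966 -0.1634  0.2028] splitter xy -0.0172 0.0225
```

Ball is at y ≈ 33 mm, x ≈ 1 mm, so condition 1 is met. Now forward (−tool x), dropping along the arc.

```bash
python3 -m inch '[[[-0.12,0,0],[0,0,0],1],[[-0.15,0,0.01],[0,0,0],1],[[-0.15,0,0.02],[0,0,0],1],[[-0.15,0,0.03],[0,0,0],1],[[-0.15,0,0.03],[0,0,0],1],[[-0.12,0,0.03],[0,0,0],1],[[-0.1,0,0.02],[0,0,0],1],[[0,0,0],[0,0,0],1],[[0,0,0],[0,0,0],1]]'
python3 - <<'E'
from h import *
p=O+.032*Y+.042*X;rel([*p,.152]);ball()
E
```

```text
time_s: 7.02
tcp_pos: [0.5613, -0.1658, 0.1493]
orientation: [[-0.971, 0.241, 0.001], [0.241, 0.971, -0.006], [-0.002, -0.006, -1.0]]
force: [-3.4, -6.1, 6.3]
gripper_width: 0.0331
tcp [ 0.5613 -0.1658  0.1493] F [-3.4 -6.1  6.3] w 0.0331 t 7.025
shift needed of TCP in tool axes (units of 50mm) [ 0.084 -0.071 -0.053]
tool y vs splitter y deg 0.11
scene red [ 0.5552 -0.165   0.1728] splitter xy 0.0401 0.0349
side red [ 0.5344 -0.1713  0.1958] splitter xy 0.0214 0.0238
```

```bash
python3 -m inch '[[[-0.1,-0.05,0],[0,0,0],1],[[-0.05,-0.05,0],[0,0,0],1],[[0,0,0],[0,0,0],1],[[0,0,0],[0,0,0],1]]'
python3 - <<'E'
from h import *
p=O+.032*Y+.042*X;rel([*p,.152]);ball()
E
```

```text
time_s: 7.62
tcp_pos: [0.5639, -0.1667, 0.1485]
orientation: [[-0.971, 0.239, -0.009], [0.239, 0.971, 0.005], [0.01, 0.002, -1.0]]
force: [-10.7, 1.6, 13.3]
gripper_width: 0.0333
tcp [ 0.5639 -0.1667  0.1485] F [-10.7   1.6  13.3] w 0.0333 t 7.625
shift needed of TCP in tool axes (units of 50mm) [ 0.14  -0.066 -0.07 ]
tool y vs splitter y deg 0.01
scene red [ 0.556  -0.1656  0.1729] splitter xy 0.041 0.0345
side red [ 0.5582 -0.1668  0.1737] splitter xy 0.0435 0.0339
```

At the end stop (contact about 11 N). Release and retreat.

```bash
python3 -m inch '[[[0,0,0],[0,0,0],-1],[[0,0,0],[0,0,0],-1],[[0,0,0],[0,0,0],-1],[[0,0,0],[0,0,0],-1],[[0,0,0],[0,0,0],-1],[[0,0,-0.3],[0,0,0],-1],[[0,0,-0.7],[0,0,0],-1],[[0,0,-0.9],[0,0,0],-1],[[0,0,-0.9],[0,0,0],-1],[[0,0,0],[0,0,0],-1]]'
python3 - <<'E'
from h import *
rel([0,0,0]);ball();ball("blue",(.5,.21))
s=snapshot("scene");cv2.imwrite("pics/c.png",cv2.resize(s["color"][50:330,80:330],None,fx=2,fy=2))
E
```

```text
time_s: 8.98
tcp_pos: [0.5708, -0.1688, 0.2931]
orientation: [[-0.971, 0.239, 0.01], [0.239, 0.971, -0.001], [-0.01, 0.001, -1.0]]
force: [1.6, -0.3, 0.3]
gripper_width: 0.0854
tcp [ 0.5708 -0.1688  0.2931] F [ 1.6 -0.3  0.3] w 0.0854 t 8.975
shift needed of TCP in tool axes (units of 50mm) [11.952  0.546  5.738]
tool y vs splitter y deg -0.01
scene red [ 0.5565 -0.1647  0.1715] splitter xy 0.0413 0.0355
side red [ 0.5564 -0.1647  0.1714] splitter xy 0.0413 0.0355
scene blue [0.4969 0.2229 0.1803] splitter xy -0.1091 0.3977
side blue [0.4971 0.223  0.1803] splitter xy -0.109 0.3978
```

View pics/c.png

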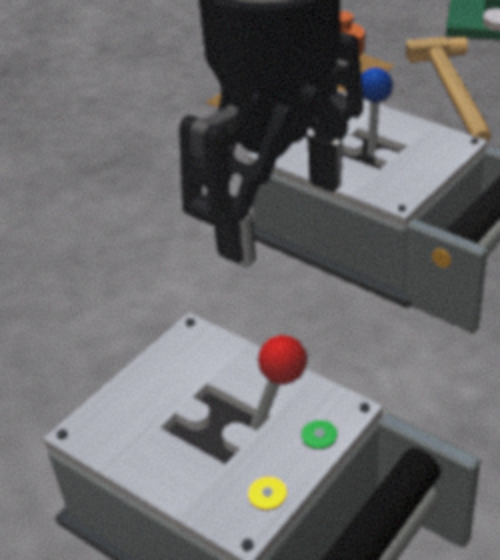

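The red ball, at (283,358) in the crop, stands in the forward slot end by the green disc. The gripper is clear and the blue lever hasn't moved.

```bash
python3 -c "from rig import finish_job; print(finish_job())"
```

```text
the job is handed in; nothing more can be done
None
```

The strap splitter is in gear. I gripped the red knob, moved it across neutral to the green disc's side, pushed it forward to the end stop and let go. I then lifted the gripper clear and handed the job in at about 9 s.

- **Crossing neutral:** the ball measured x ≈ 1 mm, y ≈ 33 mm in the splitter's frame (green slot at y = 32 mm), so the on-the-way condition was met. With the gripper in the way, the side camera was off by about 10–19 mm in x and y here, so I used the scene camera.
- **Final position:** both cameras put the ball at x ≈ 41 mm (needs over 32) and y ≈ 35.5 mm. That is 3.5 mm from the disc's y, with 12 mm allowed.
- **Blue lever:** the ball measures within 0.5 mm of where it started.
- **Robot:** it touches nothing; the gripper is well above the knob and the force reading is about 0–2 N.

No final check failed.

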